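Index the culture-tube carousel to the inspection lamp

ROBOT

A 7-joint arm with a two-finger parallel gripper is mounted at the origin on the work surface. World frame = base frame: x ahead of the robot, y to its left, z up, the work surface at z = 0. Lengths are in m, angles in rad, forces in N, time in s.
With the tool pointing down it reaches from about 0.4 to 0.85 m from the base axis. Payload 10.4 kg.
Tool frame: the origin (TCP) lies midway between the tips of the shut fingers; the grasp point (between the pads) lies manip.grip_depth behind it (manip.grip_depth is the distance from the TCP to the grasp point, in m); z points along the fingers, x is the direction in which the jaws open and shut, and the axes are right-handed (so a half turn about z gives the same grasp; the last joint's range is limited). The gripper opens to 85 mm and grips with 20 to 120 N. Pads are 22 mm wide; open, the fingers measure 114 mm over their backs; the gripper's body (76 mm by 85 mm) begins 54 mm behind the grasp point. The pads swing forward as they close: fully open they stand 13 mm farther back than shut.
Start: joints at [1.172, 0.332, -0.065, 1.46, 0.022, 1.35, -0.088], TCP at [0.229, -0.581, 0.202] pointing down, gripper open.
Joint ranges: [-2.6, 2.6], [-0.5, 2.12], [-1.47, 1.34], [0.16, 2.42], [-1.27, 4.41], [0.06, 2.06], [-2.6, 2.6]. Speed limits (rad/s): [2.22, 2.22, 2.79, 2.79, 3.14, 3.14, 3.14].

INTERFACE

Orientations are given as a unit quaternion [x, y, z, w].
In Python, from workcell import manip gives the robot as it stands. The module is installed in compiled form; this text tells all that it offers.
- The arm moves only by the tool send_rows, never from a script. Its argument "steps" is a list of rows, each a list of 2 entries, a list of its own where there are three numbers: the shift along the tool's x, y, z in m, then the turn about the tool's z in rad. In form: [[[x, y, z], spin], ...]. A call has exactly 8 rows; each row is the pose to reach, as a shift and turn from the pose commanded when the call began, along the tool's axes at that moment; what a row does not reach only later rows make up. A row lasts 1/8 s, in which the tool goes at most 62.5 mm and 10.7 degrees, less where a joint would pass 70% of its speed; a pose out of reach is approached as far as the arm can. A call with a gripper value outside its range is refused whole. "hand" is the opening, from 0 (shut) to 1 (fully open), set as the call begins (left out, the last holds). The fingers move at their own pace and stop on an object; "force" is the grip in N (left out, the last holds). Time passes only in rows, so rows that repeat a pose let the fingers close, or fill a call up. It gives the time, the measured TCP pose, the force and the opening at its end, in the units of the state.
- manip.get_obs(): the state, without advancing time (a new reading comes with each control period).
- manip.camera(name): name is "scene" or "top" or "wrist"; returns (picture, depth): 384x512x3 uint8, red, green, blue; 384x512 float32, m along the optical axis (not along the pixel's ray), 0 where there is no reading.
- manip.camera_info(name): a dict with "intrinsics" (3x3 intrinsics, pixels), "pose" (4x4, takes a point from camera to world coordinates); the wrist camera has in their place "T_tool_cam" (4x4, takes a point from camera to tool coordinates, whose origin is the TCP and whose axes are the tool frame's). Camera axes: x right, y up, looking along -z (the intrinsics and any distortion apply to the point x, -y, -z); pixel columns grow to the right and rows downward; lengths in m; the calibration is good to about 2 mm. A picture is of the moment at which its call begins: read the wrist's pose just before it. camera_info takes no time and is no camera call.
- manip.hand_in(): hands the job in, once; it reports no verdict.
The state is a dict: "clock": time; "joint_pos": joint angles; "joint_velocities": joint speeds; "tau": joint torques, N m; "position": TCP position; "ee_rot": TCP orientation; "ft_force": force on the tool from outside, world axes, zero at the start; "torque": the same for the moment, N m; "grip_width": opening from 0.0 (shut) to 1.0 (fully open).
Only numpy, scipy, OpenCV 4.12 (cv2) and the standard library are available. Lean on these libraries where they do the work, as an engineer would, in place of code of your own. Each camera call takes 0.05 s, during which the arm holds its last target.

TASK

Turn the culture-tube carousel, which clicks from place to place, until the second tube clockwise from the handle (seen from above, the handle itself not counted) stands right in front of the tall inspection lamp, and leave the carousel resting in that click.

Things in the scene. Friction and masses are not known exactly. Their poses are not given: they have to be found in the camera images.
- carousel: Two 208 mm aluminium discs on a fixed white base 40 mm high; origin on the table under the upright turning axis, x towards the handle, z up. 8 places 45 degrees apart, 85 mm from the axis: the handle and 7 fixed yellow-capped tubes, tops 165 mm high. It turns either way without stops, clicking to rest every 45 degrees (drawn in from within 18 degrees); 0.35 N m (4 to 5 N at the handle) takes it over.
- handle (a point): Centre of the handle's black grip: upright cylinder, 24 mm diameter, 50 mm high, 178 to 228 mm above the table (this point 203 mm), on a 12 mm steel rod at one of the 8 places, 85 mm from the turning axis. The grip revolves freely about its own upright axis, so the hand need not turn with it. It stands above the tube caps (165 mm) and the lamp (147 mm).
- tube (a point): Centre of the yellow cap (31 mm across, 42 mm high, this point 144 mm above the table) of the second tube clockwise from the handle, 90 degrees from it, 85 mm from the turning axis. It is fixed in the carousel and turns with it.
- lamp (a point): Centre of the top of the inspection lamp, 147 mm above the table: an upright frosted white cylinder 38 mm across on a black foot 56 mm across, fixed to the table 138 mm from the turning axis, in line with one of the carousel's click positions. Beside it, 45 or 90 degrees round, stand two empty lamp sockets: the same feet, only 45 mm high.

How it is judged:
At the end, for the whole second after the job is handed in: The second tube clockwise from the handle stands in front of the inspection lamp, within 12 degrees round the carousel (centres 53 mm apart in plan when exactly there, 57.5 mm allowed), and the carousel is at rest (horizontal distance between tube and lamp below 0.0575 m and angular speed of carousel below 0.1 rad/s); the robot touches nothing.
It also fails if it takes over 38 s, if anything falls off the work surface, if the arm or the gripper's body presses on something with over 40 N, if the wrist force passes 120 N, or if a joint passes its speed limit or range.

## Working session

There is one attempt and no reset: what is moved stays moved. The work goes in short steps, Python scripts to look and compute and a tool call to move; the robot and the scene stay as the last step left them, time stands still between calls to the robot, and variables do not carry over. Pictures are saved under pics/ and viewed, and the job is handed in when it is done.

Besides the shell and the picture viewer there is one more tool, called after ">>>" as name(argument=value, ...), one argument or row to a line, values as JSON. send_rows: Moves the arm, as the interface text tells. Its arguments: {"type":"object","properties":{"steps":{"type":"array"},"hand":{"type":"number"},"force":{"type":"number"}},"required":["steps"]}

```bash
mkdir -p pics
python3 - <<'E'
from workcell import manip
import numpy as np,cv2
print(manip.get_obs(), manip.grip_depth)
for n in ("scene","top"):
    p,d=manip.camera(n); i=manip.camera_info(n)
    np.savez(f"{n}0.npz",p=p,d=d,K=i["intrinsics"],T=i["pose"])
    cv2.imwrite(f"pics/{n}0.png",p[:,:,::-1]); print(n,i)
E
```

```text
{'clock': 0.0, 'joint_pos': array([ 1.17238177,  0.33287191, -0.06467746,  1.4609693 ,  0.02159339,
        1.34988619, -0.0885112 ]), 'joint_velocities': array([-9.87347356e-04,  1.74142274e-03, -1.26984942e-04,  5.13131431e-04,
        2.40695613e-03,  2.53341026e-03,  3.83222925e-05]), 'tau': array([-7.45618854e-04, -6.25442004e+01,  4.85270773e-02, -3.91608739e+01,
        1.60478085e-02,  9.83662700e-03,  2.17802506e-05]), 'position': array([ 0.22922003, -0.58099187,  0.20140252]), 'ee_rot': array([ 8.26746072e-01, -5.62574807e-01, -6.13679929e-04, -3.76247761e-04]), 'ft_force': array([0.26238102, 0.31111447, 0.25088362]), 'torque': array([-0.04698167,  0.00319391,  0.01453268]), 'grip_width': 1.0013346078141967} 0.0187
scene {'intrinsics': array([[358.50406513,   0.        , 253.77981186],
       [  0.        , 358.50406513, 192.01450677],
       [  0.        ,   0.        ,   1.        ]]), 'pose': array([[ 0.59638955, -0.60220654,  0.5307229 ,  0.89671474],
       [ 0.80268692,  0.45041942, -0.39091694, -0.19631297],
       [-0.00363516,  0.6591431 ,  0.75200875,  0.62348004],
       [ 0.        ,  0.        ,  0.        ,  1.        ]])}
top {'intrinsics': array([[364.33689807,   0.        , 259.02356898],
       [  0.        , 364.33689807, 197.83304457],
       [  0.        ,   0.        ,   1.        ]]), 'pose': array([[-2.11254324e-02,  9.82822917e-01, -1.83338022e-01,
         4.54524044e-01],
       [-9.99768027e-01, -2.15366832e-02, -2.52069173e-04,
         4.68252423e-02],
       [-4.19623226e-03,  1.83290168e-01,  9.83049900e-01,
         7.68924673e-01],
       [ 0.00000000e+00,  0.00000000e+00,  0.00000000e+00,
         1.00000000e+00]])}
```

View pics/scene0.png

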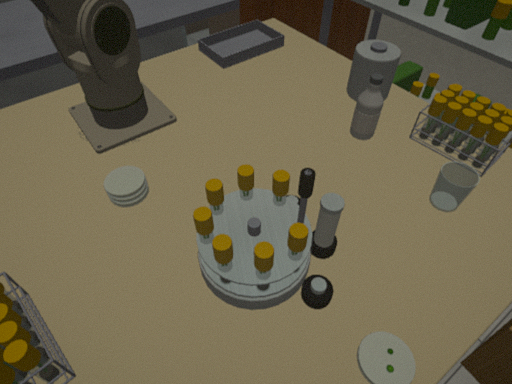

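View pics/top0.png

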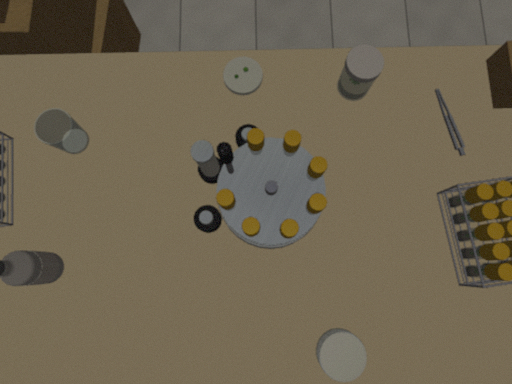

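The hub is at about top (271,187). The handle is at (226,152) in the top view and (307,183) in the scene view, next to the lamp at (203,150). The two empty sockets are at (247,135) and (207,217). Next I'll measure these with known-height planes.

```bash
cat > h.py <<'E'
import numpy as np,cv2
def load(n):
    z=np.load(n); return z["p"],z["d"],z["K"],z["T"]
def ray(u,v,K,T,h):
    d=T[:3,:3]@np.array([(u-K[0,2])/K[0,0],-(v-K[1,2])/K[1,1],-1.]); o=T[:3,3]
    return (o+d*(h-o[2])/d[2])
def pt(u,v,d,K,T):
    z=d; return T[:3,:3]@np.array([(u-K[0,2])/K[0,0]*z,-(v-K[1,2])/K[1,1]*z,-z])+T[:3,3]
E
python3 - <<'E'
from h import *
np.set_printoptions(precision=4,suppress=True)
for n in("top","scene"):
    p,d,K,T=load(n+"0.npz")
    v,u=np.mgrid[:384,:512]
    X=np.stack([(u-K[0,2])/K[0,0]*d,-(v-K[1,2])/K[1,1]*d,-d],-1)@T[:3,:3].T+T[:3,3]
    hsv=cv2.cvtColor(p,cv2.COLOR_RGB2HSV)
    m=((hsv[...,0]>10)&(hsv[...,0]<32)&(hsv[...,1]>200)&(hsv[...,2]>80)).astype(np.uint8)
    c,l,s,ce=cv2.connectedComponentsWithStats(m)
    pts=[]
    for i in range(1,c):
        if s[i,4]>100:
            q=X[l==i]; top=q[q[:,2]>0.155]
            P=ray(*ce[i],K,T,.150); print(n,ce[i],s[i,4],'ray',P,'depth',np.median(top,0) if len(top) else None, len(top))
    # things above heights
    for nm,lo,hi,cond in(("grip",.17,.24,d>0),("lamp",.135,.153,(hsv[...,1]<90))):
        mm=((X[...,2]>lo)&(X[...,2]<hi)&cond&(d>0)).astype(np.uint8)
        c,l,s,ce=cv2.connectedComponentsWithStats(mm)
        for i in range(1,c):
            if s[i,4]>25: print(n,nm,ce[i],s[i,4],np.median(X[l==i],0),X[l==i].min(0),X[l==i].max(0))
E
```

```text
top [484.9444 191.6349] 126 ray [ 0.5723 -0.3438  0.15  ] depth [0.4545 0.0468 0.7689] 2
top [489.7899 210.6639] 119 ray [ 0.539  -0.3476  0.15  ] depth [0.4545 0.0468 0.7689] 1
top [495.8519 230.5   ] 108 ray [ 0.5048 -0.3532  0.15  ] depth None 0
top [501.1238 250.7905] 105 ray [ 0.4707 -0.3572  0.15  ] depth [0.4545 0.0468 0.7689] 1
top grip [225.3099 152.1585] 284 [0.63   0.0982 0.2266] [0.6232 0.0879 0.1799] [0.6456 0.1106 0.2305]
top lamp [202.2775 151.0023] 436 [0.6576 0.1466 0.1468] [0.638  0.1263 0.1369] [0.6785 0.1667 0.1502]
top lamp [  7.4464 267.3661] 112 [0.4614 0.4741 0.1426] [0.4483 0.4709 0.1351] [0.4735 0.4838 0.1523]
scene [447.2697  93.2739] 241 ray [0.5868 0.588  0.15  ] depth [ 0.8967 -0.1963  0.6235] 2
scene [460.8214 100.0476] 252 ray [0.6209 0.5888 0.15  ] depth None 0
scene [475.5404 106.4485] 272 ray [0.6544 0.5929 0.15  ] depth None 0
scene [496.8343 117.2004] 519 ray [0.7033 0.5935 0.15  ] depth [ 0.8967 -0.1963  0.6235] 1
scene [245.1074 170.255 ] 149 ray [0.5098 0.0689 0.15  ] depth [0.5222 0.0605 0.1649] 149
scene [280.9161 175.7806] 155 ray [0.5606 0.
[... 1020 characters left out ...]
 41 [0.4601 0.4831 0.1706] [0.4475 0.4693 0.17  ] [0.4729 0.4936 0.172 ]
scene grip [305.8089 183.1772] 429 [0.6406 0.0928 0.2138] [0.6249 0.0865 0.1706] [0.6476 0.1092 0.2298]
scene lamp [377.6438  51.005 ] 803 [0.3507 0.6257 0.1404] [0.2842 0.5761 0.135 ] [0.4033 0.6982 0.1524]
scene lamp [109.9443  81.0734] 395 [ 0.0625 -0.0162  0.1442] [-0.0025 -0.0748  0.1351] [0.0846 0.0722 0.153 ]
scene lamp [373.3377  88.2727] 77 [0.4662 0.4745 0.1444] [0.45   0.4701 0.1351] [0.4747 0.4908 0.1526]
scene lamp [331.5361 203.6457] 429 [0.6614 0.1425 0.1468] [0.639  0.1246 0.1356] [0.68   0.1669 0.1492]
scene lamp [301.7391 208.6522] 46 [0.6389 0.0947 0.1452] [0.6316 0.0927 0.1351] [0.6414 0.1019 0.153 ]
```

Cap pairs give the axis at (0.5983, 0.0228), which fits a radius of 85 mm. The handle is at about (0.636, 0.0987), at 63.6°, and the lamp is at 63.9° and r 0.1375. The handle is in front of the lamp now, so the carousel must turn +90° (counter-clockwise), which puts the handle at about (0.522, 0.0606). First I'll travel above the handle, turning the tool with the base.

>>> send_rows(
  steps=[
    [[-0.02, -0.03, -0.03], -0.05],
    [[-0.05, -0.065, -0.06], -0.14],
    [[-0.08, -0.105, -0.075], -0.24],
    [[-0.11, -0.145, -0.075], -0.34],
    [[-0.14, -0.185, -0.075], -0.44],
    [[-0.17, -0.225, -0.075], -0.54],
    [[-0.2, -0.265, -0.075], -0.64],
    [[-0.23, -0.305, -0.075], -0.74],
  ],
  hand=1,
)

```text
clock: 1.1
position: [0.4292, -0.254, 0.277]
ee_rot: [0.975, -0.224, -0.0, 0.0]
ft_force: [0.7, -0.4, -0.2]
grip_width: 0.997
```

```bash
cat > d.py <<'E'
import sys,numpy as np
from workcell import manip
from scipy.spatial.transform import Rotation as R
o=manip.get_obs(); r=R.from_quat(o["ee_rot"]).as_matrix()
np.set_printoptions(precision=4,suppress=True)
print(o["clock"],o["position"],o["ft_force"],o["grip_width"],o["joint_pos"]); print("xdir",np.degrees(np.arctan2(r[1,0],r[0,0])))
for a in sys.argv[1:]:
    w=np.array(eval(a)); print(w,r.T@(w-o["position"]))
E
python3 d.py .636,.0987,.275
```

```text
1.1 [ 0.4292 -0.254   0.277 ] [ 0.7204 -0.3775 -0.1788] 0.9968615617963835 [ 0.8321  0.0434 -0.3998  1.6468  0.0172  1.455  -0.0211]
xdir -25.885564117876868
[0.636  0.0987 0.275 ] [ 0.0321 -0.4076  0.0019]
```

>>> send_rows(
  steps=[
    [[0.004, -0.055, 0], -0.1],
    [[0.009, -0.11, 0], -0.2],
    [[0.014, -0.165, 0], -0.3],
    [[0.018, -0.22, 0], -0.4],
    [[0.022, -0.275, 0], -0.5],
    [[0.026, -0.33, 0], -0.6],
    [[0.03, -0.38, 0], -0.7],
    [[0.032, -0.405, 0], -0.76],
  ],
)

```text
clock: 2.1
position: [0.6357, 0.0973, 0.2762]
ee_rot: [0.988, 0.155, -0.001, -0.001]
ft_force: [-0.0, -0.6, 0.5]
grip_width: 1.002
```

```bash
python3 d.py .636,.0987,.184
python3 - <<'E'
from workcell import manip
import cv2
cv2.imwrite("pics/top1.png",manip.camera("top")[0][:,:,::-1]);cv2.imwrite("pics/wrist1.png",manip.camera("wrist")[0][:,:,::-1])
E
```

```text
2.1 [0.6357 0.0973 0.2762] [-0.0438 -0.5642  0.52  ] 1.0023690999748676 [ 0.276   0.4354 -0.7177  1.255   0.2795  1.5513 -0.089 ]
xdir 17.789948663456116
[0.636  0.0987 0.184 ] [ 0.0008 -0.0011  0.0922]
```

View pics/wrist1.png

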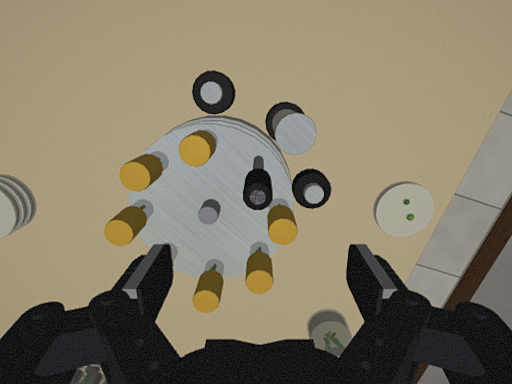

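In the wrist view the grip's top is at (258,195), midway between the open fingers (inner faces at about x=165 and 355). I'll descend straight down.

>>> send_rows(
  steps=[
    [[0, -0.001, 0.02], 0],
    [[0, -0.001, 0.04], 0],
    [[0, -0.001, 0.06], 0],
    [[0, -0.001, 0.075], 0],
    [[0, -0.001, 0.087], 0],
    [[0, -0.001, 0.091], 0],
    [[0, -0.001, 0.091], 0],
    [[0, -0.001, 0.091], 0],
  ],
)

```text
clock: 3.2
position: [0.6354, 0.0953, 0.1869]
ee_rot: [0.988, 0.152, 0.0, 0.0]
ft_force: [0.4, 0.2, -0.4]
grip_width: 0.996
```

>>> send_rows(
  steps=[
    [[0, 0, 0], 0],
    [[0, 0, 0], 0],
    [[0, 0, 0], 0],
    [[0, 0, 0], 0],
    [[0, 0, 0], 0],
    [[0, 0, 0], 0],
    [[0, 0, 0], 0],
    [[0, 0, 0], 0],
  ],
  hand=0,
  force=40,
)

```text
clock: 4.2
position: [0.6355, 0.0954, 0.1866]
ee_rot: [0.988, 0.152, 0.001, -0.0]
ft_force: [3.6, 2.0, 2.4]
grip_width: 0.256
```

Run:
```python
import numpy as np
from workcell import manip
from scipy.spatial.transform import Rotation as R
np.set_printoptions(precision=4,suppress=True)
o=manip.get_obs(); r=R.from_quat(o["ee_rot"]).as_matrix();p=o["position"];print(o["clock"],p,o["ft_force"],o["grip_width"])
c=np.array([.5983,.0228]);v=p[:2]-c;print(np.hypot(*v),np.degrees(np.arctan2(v[1],v[0])))
a0=np.arctan2(.0759,.0377)
for k in range(0,97,6):
    a=a0+np.radians(k); w=np.array([*(.085*np.array([np.cos(a),np.sin(a)])+c),p[2]])
    print(k,r.T@(w-p))
```

```text
4.2 [0.6355 0.0954 0.1866] [3.5677 1.9776 2.3962] 0.2562536930261784
0.08155707747976665 62.87959477216389
0 [ 0.0017 -0.0032  0.    ]
6 [-0.0051 -0.009  -0.    ]
12 [-0.0124 -0.0141 -0.    ]
18 [-0.0201 -0.0184 -0.    ]
24 [-0.0283 -0.0219 -0.    ]
30 [-0.0369 -0.0244 -0.    ]
36 [-0.0456 -0.0261 -0.    ]
42 [-0.0545 -0.0269 -0.0001]
48 [-0.0634 -0.0267 -0.0001]
54 [-0.0722 -0.0256 -0.0001]
60 [-0.0808 -0.0236 -0.0001]
66 [-0.0893 -0.0207 -0.0001]
72 [-0.0973 -0.0169 -0.0001]
78 [-0.1049 -0.0123 -0.0001]
84 [-0.112  -0.0069 -0.0001]
90 [-0.1185 -0.0009 -0.0001]
96 [-0.1243  0.0059 -0.0001]
```

Gripped: the opening of 0.256 (about 22 mm) fits the 24 mm grip. Now I'll follow the arc, keeping the tool's orientation.

>>> send_rows(
  steps=[
    [[-0.007, -0.006, 0], 0],
    [[-0.014, -0.011, 0], 0],
    [[-0.022, -0.015, 0], 0],
    [[-0.03, -0.0185, 0], 0],
    [[-0.0385, -0.021, 0], 0],
    [[-0.0475, -0.023, 0], 0],
    [[-0.056, -0.0235, 0], 0],
    [[-0.065, -0.0235, 0], 0],
  ],
)

```text
clock: 5.2
position: [0.5658, 0.0979, 0.1865]
ee_rot: [0.988, 0.152, 0.0, 0.0]
ft_force: [5.6, 0.6, 4.2]
grip_width: 0.256
```

```bash
python3 d.py .5222,.0606,.1866
```

```text
5.2 [0.5658 0.0979 0.1865] [5.5986 0.6018 4.1598] 0.25603797418535107 [ 0.3652  0.3151 -0.7468  1.5914  0.2196  1.3206 -0.1066]
xdir 17.469710672468803
[0.5222 0.0606 0.1866] [-0.0527  0.0225 -0.0001]
```

>>> send_rows(
  steps=[
    [[-0.009, 0.001, 0], 0],
    [[-0.0175, 0.003, 0], 0],
    [[-0.026, 0.006, 0], 0],
    [[-0.034, 0.01, 0], 0],
    [[-0.0415, 0.0145, 0], 0],
    [[-0.0485, 0.02, 0], 0],
    [[-0.055, 0.026, 0], 0],
    [[-0.055, 0.026, 0], 0],
  ],
)

```text
clock: 6.2
position: [0.5212, 0.056, 0.1865]
ee_rot: [0.988, 0.151, 0.0, 0.0]
ft_force: [4.8, 1.9, 4.2]
grip_width: 0.257
```

```bash
python3 d.py .5222,.0606,.1866;  python3 - <<'E'
from workcell import manip
import cv2
cv2.imwrite("pics/scene2.png",manip.camera("scene")[0][:,:,::-1])
E
```

```text
6.2 [0.5212 0.056  0.1865] [4.7534 1.9179 4.2487] 0.2567577334710672 [ 0.4783  0.1894 -0.7457  1.7168  0.134   1.2867  0.0076]
xdir 17.39692417703045
[0.5222 0.0606 0.1866] [ 0.0023 -0.0041 -0.0001]
```

View pics/scene2.png

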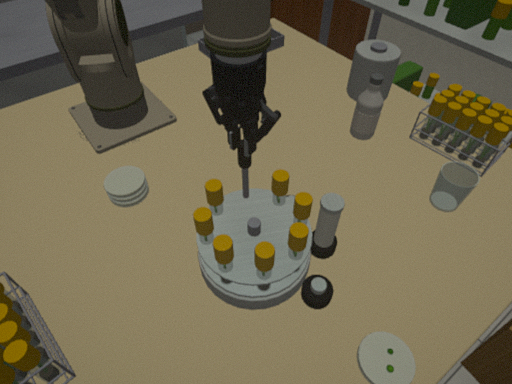

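In the scene view the handle is at (245,155). The tubes at (280,183) and (303,205) lie between it and the lamp direction, and the second one stands in front of the lamp (330,205). Now I'll release and lift.

>>> send_rows(
  steps=[
    [[0, 0, 0], 0],
    [[0, 0, 0], 0],
    [[0, 0, 0], 0],
    [[0, 0, 0], 0],
    [[0, 0, 0], 0],
    [[0, 0, 0], 0],
    [[0, 0, 0], 0],
    [[0, 0, 0], 0],
  ],
  hand=1,
)

```text
clock: 7.25
position: [0.5214, 0.0568, 0.1862]
ee_rot: [0.988, 0.152, 0.0, 0.0]
ft_force: [-0.8, -0.3, 0.6]
grip_width: 0.997
```

>>> send_rows(
  steps=[
    [[0, 0, -0.015], 0],
    [[0, 0, -0.035], 0],
    [[0, 0, -0.06], 0],
    [[0, 0, -0.085], 0],
    [[0, 0, -0.11], 0],
    [[0, 0, -0.125], 0],
    [[0, 0, -0.13], 0],
    [[0, 0, -0.13], 0],
  ],
)

```text
clock: 8.25
position: [0.5213, 0.0567, 0.3159]
ee_rot: [0.988, 0.152, -0.0, 0.0]
ft_force: [-0.3, -1.0, 0.0]
grip_width: 1.002
```

Run:
```python
from h import *
from workcell import manip
np.set_printoptions(precision=4,suppress=True)
p,d=manip.camera("scene");i=manip.camera_info("scene");K,T=i["intrinsics"],i["pose"]
cv2.imwrite("pics/scene3.png",p[:,:,::-1])
v,u=np.mgrid[:384,:512]
X=np.stack([(u-K[0,2])/K[0,0]*d,-(v-K[1,2])/K[1,1]*d,-d],-1)@T[:3,:3].T+T[:3,3]
hsv=cv2.cvtColor(p,cv2.COLOR_RGB2HSV)
m=((hsv[...,0]>10)&(hsv[...,0]<32)&(hsv[...,1]>200)&(hsv[...,2]>80)).astype(np.uint8)
c,l,s,ce=cv2.connectedComponentsWithStats(m)
L=np.array([.659,.1465]);C=np.array([.5983,.0228])
for i in range(1,c):
    q=np.median(X[(l==i)&(X[...,2]>.155)],0) if s[i,4]>100 else np.zeros(3)
    if .2<np.hypot(*q[:2]) and np.hypot(*(q[:2]-C))<.11:
        a=q[:2]-C; print(ce[i],q,np.degrees(np.arctan2(a[1],a[0])),np.hypot(*a),"to lamp",np.hypot(*(q[:2]-L)))
o=manip.get_obs();print(o["clock"],o["position"],o["ft_force"],o["grip_width"])
```

```text
[280.8    175.8387] [0.5713 0.1032 0.165 ] 108.56587820803352 0.08485207978244287 to lamp 0.09780558329770003
[213.4639 184.994 ] [ 0.5183 -0.0038  0.1648] -161.6076557689672 0.08433003780304112 to lamp 0.20590110044267762
[303.5376 199.4032] [0.6362 0.0987 0.1651] 63.48034963680884 0.0848363468385464 to lamp 0.05295891517892763
[201.9602 213.8458] [ 0.5607 -0.0529  0.1648] -116.40123878648913 0.08447156620407999 to lamp 0.22226135872271655
[298.2232 230.6027] [0.6786 0.0499 0.165 ] 18.66524646191604 0.08476081387968061 to lamp 0.09854272482194613
[221.5169 242.5339] [ 0.6259 -0.0578  0.1649] -71.11739245278456 0.08518104413705019 to lamp 0.20696621171754792
[263.548 250.216] [ 0.6744 -0.0149  0.165 ] -26.36109652102059 0.08498332210065948 to lamp 0.1621721485469613
8.3 [0.5212 0.0567 0.3156] [-0.2275  0.144  -0.2115] 0.9983156554377894
  return _methods._mean(a, axis=axis, dtype=dtype,
  ret = um.true_divide(
```

View pics/scene3.png

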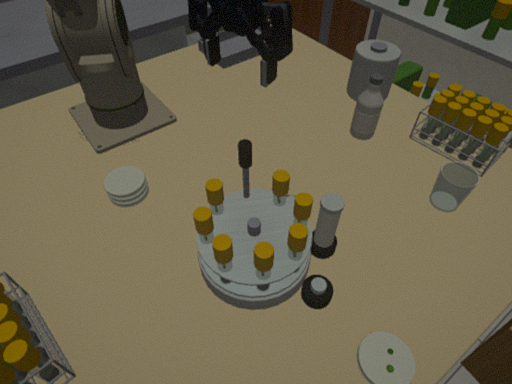

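The handle stands alone at (245,155) and the gripper is clear above it. The second tube clockwise, at 63.5°, is 53.0 mm from the lamp, so I'm handing in.

```bash
python3 -c "
from workcell import manip
print(manip.hand_in())"
```

```text
the job is handed in; nothing more can be done
None
```

I gripped the carousel handle from above, turned it 90° counter-clockwise along its arc, released it and lifted clear, then handed the job in at about 8.3 s.

- **Position:** In the last scene picture, the second tube clockwise from the handle was at 63.5° around the carousel. The lamp is at 63.9°. The tube was 53.0 mm from the lamp in plan, against 57.5 mm allowed.
- **Rest:** All seven caps matched click positions to about 0.5°. I did not measure the carousel's speed directly.
- **Contact:** The gripper was open with its TCP about 90 mm above the top of the handle, and the wrist force was near zero.

No check failed. The one small disagreement was that the gripper held the handle about 3 mm off centre along the pads, and this had no visible effect.

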